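Make up two grinding-wheel kits

TASK

Make up the two kits on the pocketed plywood boards: the board with two pockets gets the largest grinding wheel in its big pocket and the hexagonal nut in its small one; the board with three pockets gets the smallest wheel in its larger square pocket, the plain round sleeve in its smaller square pocket and the stone dressing stick in its long pocket. Each must lie flat on the floor of its pocket, the same way up as now, let go and at rest. The stone is brittle, so set things down and never drop them, and leave the middle-sized wheel, the loupe and the brass arbor tip where they are.

Things in the scene. Friction and masses are not known exactly. Their poses are not given: they have to be found in the camera images.
- board_two: Pale plywood kit board with two square pockets lined with grey felt, fixed to the bench; 136 mm along its x, 210 mm along its y, 12 mm thick. Origin: centre of the underside, on the bench; z up. The pockets are 6 mm deep, their floor 6 mm above the bench. In the board's own frame: big pocket 112 x 112 mm centred at x 0, y +37 mm; small pocket 62 x 62 mm centred at x 0, y -62 mm.
- board_three: Pale plywood kit board with three pockets lined with grey felt, fixed to the bench; 160 mm along its x, 174 mm along its y, 12 mm thick. Origin: centre of the underside, on the bench; z up. The pockets are 6 mm deep, their floor 6 mm above the bench. In the board's own frame: larger square pocket 76 x 76 mm centred at x +30, y +37 mm; smaller square pocket 62 x 62 mm centred at x +30, y -44 mm; long pocket 48 mm along x by 104 mm along y, centred at x -44, y 0 mm.
- wheel_large: Grinding wheel lying flat: grey stone disc 90 mm in diameter and 14 mm thick with a round steel hub 30 mm in diameter standing up from its middle, 40 mm high in all. The largest of the three loose wheels of this kind. Origin: centre of the underside; z is up along its axis.
- wheel_medium: Grinding wheel lying flat: grey stone disc 70 mm in diameter and 14 mm thick with a round steel hub 30 mm in diameter standing up from its middle, 40 mm high in all. The middle-sized wheel; belongs to neither kit and stays where it is. Origin: centre of the underside; z is up along its axis.
- wheel_small: Grinding wheel lying flat: grey stone disc 52 mm in diameter and 14 mm thick with a round steel hub 30 mm in diameter standing up from its middle, 40 mm high in all. The smallest of the three. Origin: centre of the underside; z is up along its axis.
- nut: Steel hexagonal nut standing on its flat face, 36 mm across the flats (42 mm over the corners), 26 mm high, with a wide hole. Origin: centre of the underside; z up; the flats face its own x axis and every 60 degrees from it.
- sleeve: Plain aluminium spacer sleeve (a short round tube) standing on end, 40 mm outside, 26 mm inside, 30 mm high. Origin: centre of the underside; z up along its axis.
- stick: Dressing stick: a plain grey stone bar lying flat, 80 mm long along its x, 24 mm wide along its y, 20 mm high. Origin: centre of the underside; z up.
- loupe: Bystander among the stock: black loupe, an upright cylinder 24 mm in diameter and 22 mm high. Origin: centre of the underside. To be left alone.
- arbor: Bystander among the stock: small brass arbor tip with a round foot 26 mm in diameter, tapering to a 30 mm high point. Origin: centre of the underside. To be left alone.
Things that resemble listed ones, but are neither listed nor needed, are in the scene too. What is shaped like the stick but green or purple is not meant.

How it is judged (in metres and radians):
At the end, for the whole second after the job is handed in: Every one of the five things lies flat (within 0.06 rad, same way up) on its pocket's floor (underside within 3 mm of it), wholly inside that pocket (centre within 13 to 15 mm of the pocket's centre along either board axis, which is all that the pocket's walls allow), released and at rest (x of wheel_large in the frame of board_two between -0.013 and 0.013 m and y of wheel_large in the frame of board_two between 0.024 and 0.05 m and z of wheel_large in the frame of board_two between 0.003 and 0.0085 m and angle between each of wheel_large, nut, wheel_small, sleeve, stick's own z axis and vertical below 0.06 rad and linear speed of each of wheel_large, nut, wheel_small, sleeve, stick below 0.01 m/s and angular speed of each of wheel_large, nut, wheel_small, sleeve, stick below 0.1 rad/s and x of nut in the frame of board_two between -0.015 and 0.015 m and y of nut in the frame of board_two between -0.077 and -0.047 m and z of nut in the frame of board_two between 0.003 and 0.0085 m and x of wheel_small in the frame of board_three between 0.016 and 0.044 m and y of wheel_small in the frame of board_three between 0.023 and 0.051 m and z of wheel_small in the frame of board_three between 0.003 and 0.0085 m and x of sleeve in the frame of board_three between 0.017 and 0.043 m and y of sleeve in the frame of board_three between -0.057 and -0.031 m and z of sleeve in the frame of board_three between 0.003 and 0.0085 m and x of stick in the frame of board_three between -0.058 and -0.03 m and y of stick in the frame of board_three between -0.014 and 0.014 m and z of stick in the frame of board_three between 0.003 and 0.0085 m); the robot touches nothing.
It fails at once if the middle-sized wheel was moved by more than 20 mm (distance of wheel_medium from where it was at the start of the episode above 0.02 m).
It fails at once if the loupe was moved by more than 20 mm (distance of loupe from where it was at the start of the episode above 0.02 m).
It fails at once if the brass arbor tip was moved by more than 20 mm (distance of arbor from where it was at the start of the episode above 0.02 m).
It fails at once if one of the five things was dropped: it fell free from more than about 25 mm ((contact force between wheel_large and anything else below 0.02 N and linear speed of wheel_large above 0.7 m/s) or (contact force between nut and anything else below 0.02 N and linear speed of nut above 0.7 m/s) or (contact force between wheel_small and anything else below 0.02 N and linear speed of wheel_small above 0.7 m/s) or (contact force between sleeve and anything else below 0.02 N and linear speed of sleeve above 0.7 m/s) or (contact force between stick and anything else below 0.02 N and linear speed of stick above 0.7 m/s)).
It also fails if it takes over 128 s, if anything falls off the work surface, if the arm or the gripper's body presses on something with over 40 N, if the wrist force passes 120 N, or if a joint passes its speed limit or range.

ROBOT

A 6-joint arm with a two-finger parallel gripper is mounted at the origin on the work surface. World frame = base frame: x ahead of the robot, y to its left, z up, the work surface at z = 0. Lengths are in mm, angles in rad, forces in N, time in s.
With the tool pointing down it reaches from about 400 to 825 mm from the base axis. Payload 7 kg.
Tool frame: the origin (TCP) lies at the very end of the fingers, on their centre line; the grasp point (between the pads) lies 19 mm behind it; z points along the fingers, y is the line along which they close (so a half turn about z gives the same grasp; the last joint's range is limited). The gripper opens to 88 mm and grips with 3 to 60 N. Pads are 19 mm wide; open, the fingers measure 130 mm over their backs; the gripper's body (78 mm by 193 mm) begins 47 mm behind the grasp point.
Start: joints at [-0.994, 0.359, 0.012, 0, -1.224, -0.288], TCP at [192.215, -647.031, 226.561] pointing down, gripper open.
Joint ranges: [-3.07, 3.07], [-1.43, 2.12], [-1.02, 1.25], [-3.03, 1.67], [-3.05, -0], [-3.03, 3.03]. Speed limits (rad/s): [2.39, 2.39, 3.01, 3.14, 3.14, 3.14].

INTERFACE

Orientations are given as a unit quaternion [x, y, z, w].
In Python, from plant import bot gives the robot as it stands. Calls block until the motion is done:
- bot.move_ptp(position, orientation): joint-space move of the TCP to a pose.
- bot.line_to(position, velocity=150, ori=None): straight line of the TCP; ori=None keeps the orientation; velocity is the mean speed in mm/s.
- bot.move_joints(angles): joint-space move.
- bot.move_gripper(opening, force=None): finger opening in mm; force is the grip in N (None keeps the last); returns when the fingers have stopped.
- bot.pause(seconds).
- bot.solve_ik(position, orientation): joint angles nearest the present ones, or None.
- bot.read_state(): the state.
- bot.camera(name): name is "scene" or "side" or "wrist"; returns the picture (480x640x3 uint8, red, green, blue); there is no depth.
- bot.get_calibration(name): a dict with "fx", "fy", "cx", "cy" (pixels), "view" (4x4, takes a point from world to camera coordinates); the wrist camera has in their place "T_tool_cam" (4x4, takes a point from camera to tool coordinates, whose origin is the TCP and whose axes are the flange's). Camera axes: x right, y up, looking along -z (the intrinsics and any distortion apply to the point x, -y, -z); pixel columns grow to the right and rows downward; lengths in mm; the calibration is good to about 2 mm. The wrist camera is an equidistant fisheye: a pixel r from the principal point sees the ray r / f radians off the axis. A picture is of the moment at which its call begins: read the wrist's pose just before it. get_calibration takes no time and is no camera call.
A pose or a line that the arm cannot do raises bot.Unreachable and nothing moves.
- bot.close_job(): hands the job in; it is judged then, once.
The state is a dict: "t": time; "joint_pos": joint angles; "qvel": joint speeds; "tau": joint torques, N m; "tcp_pos": TCP position; "eef_rot": TCP orientation; "contact_force": force on the tool from outside, world axes, zero at the start; "moment": the same for the moment, N m; "width": finger opening in mm; "finger_force": force on a finger pad.
Only numpy, scipy, OpenCV 4.12 (cv2) and the standard library are available. Lean on these libraries where they do the work, as an engineer would, in place of code of your own. Each camera call takes 0.05 s, during which the arm holds its last target. There are 200 camera calls.

## Working session

There is one attempt and no reset: what is moved stays moved. The work goes in short steps, each a Python script; the robot and the scene stay as the last script left them, time stands still between calls to the robot, and variables do not carry over. Pictures are saved under pics/ and viewed, at most 14 in all, crops included, and the job is handed in when it is done.

```bash
mkdir -p pics; ls; python3 - <<'E'
from plant import bot
import cv2, numpy as np
np.set_printoptions(suppress=True,precision=4)
for n in ("scene","side"):
    cv2.imwrite(f"pics/{n}0.png",bot.camera(n)[:,:,::-1]); print(n,bot.get_calibration(n))
print(bot.get_calibration("wrist")); print(bot.read_state())
E
```

```text
pics
scene {'fx': 458.99640429155465, 'fy': 458.99640429155465, 'cx': 322.4711808673774, 'cy': 240.27911683858636, 'view': array([[   -0.2012,     0.9794,    -0.0172,    83.8437],
       [   -0.6387,    -0.1179,     0.7604,   293.6703],
       [    0.7427,     0.1639,     0.6493, -1146.4735],
       [    0.    ,     0.    ,     0.    ,     1.    ]])}
side {'fx': 541.1328122943085, 'fy': 541.1328122943085, 'cx': 314.3250617302, 'cy': 245.0770791386963, 'view': array([[   0.9356,   -0.3531,    0.0008, -460.5168],
       [   0.2152,    0.5721,    0.7914, -140.4856],
       [  -0.2799,   -0.7403,    0.6113, -770.5162],
       [   0.    ,    0.    ,    0.    ,    1.    ]])}
{'fx': 371.64829954431775, 'fy': 371.64829954431775, 'cx': 323.0153080007594, 'cy': 245.13595084966386, 'T_tool_cam': array([[  -0.0005,    0.9688,    0.2479,   65.9219],
       [   1.    ,    0.0005,    0.    ,   -0.657 ],
       [  -0.0001,    0.2479,   -0.9688, -158.3344],
       [   0.    ,    0.    ,    0.    ,    1.    ]])}
{'t': 0.1, 'joint_pos': array([-0.9939,  0.3593,  0.0112, -0.0003, -1.2241, -0.2881]), 'qvel': array([ 0.0008, -0.0026,  0.002 ,  0.0011, -0.0006, -0.0002]), 'tau': array([ -0.001 , -58.4162,  29.3753,   7.0156,   0.0102,  -0.    ]), 'tcp_pos': array([ 192.0822, -646.6574,  225.7589]), 'eef_rot': array([-0.1438,  0.9896,  0.0007, -0.0002]), 'contact_force': array([ 0.3071, -0.2761,  0.0878]), 'moment': array([0.0112, 0.0385, 0.0499]), 'finger_force': 0.0, 'width': 87.46935978501827}
```

View pics/scene0.png

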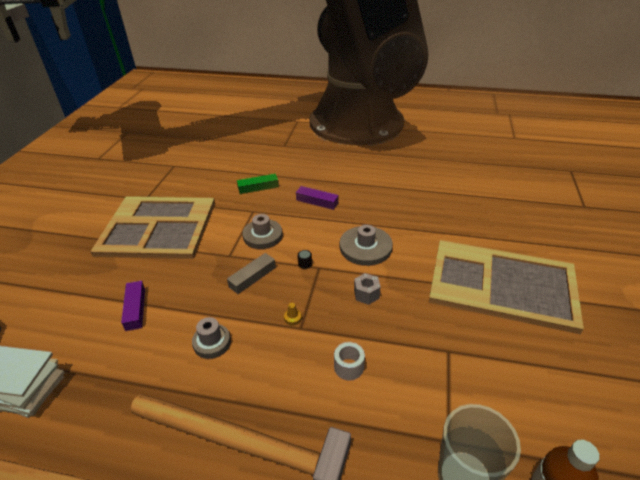

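View pics/side0.png

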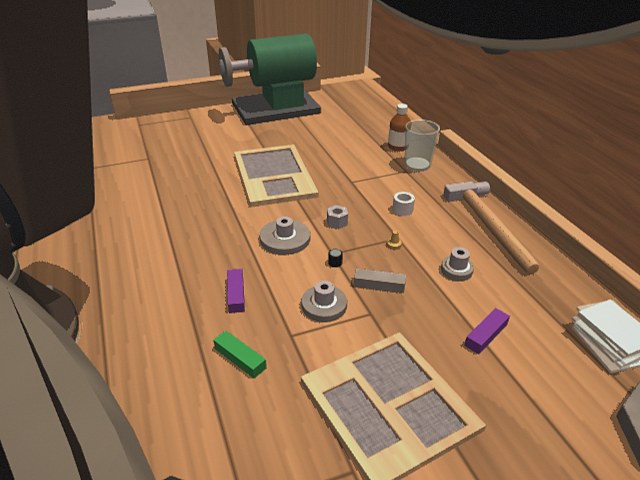

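Scene: wheels are at (263,230), (366,243) and (211,337), the nut at (367,288), the sleeve at (349,360) and the grey stick at (252,273). The loupe is at (305,259) and the arbor at (292,314). Green and purple bars are decoys. Board_three is on the left and board_two on the right. I'll check rough positions in both views and make an enlarged crop to compare wheel sizes.

```bash
cat > h.py <<'E'
import numpy as np, cv2
from scipy.spatial.transform import Rotation as R
from plant import bot
def fixed(name,uv,z):
    "pixels -> world xy on plane z"
    c=bot.get_calibration(name); V=np.array(c["view"]); uv=np.atleast_2d(np.float64(uv))
    d=np.c_[(uv[:,0]-c["cx"])/c["fx"],-(uv[:,1]-c["cy"])/c["fy"],-np.ones(len(uv))]@V[:3,:3]
    o=-V[:3,:3].T@V[:3,3]
    return (o+d*((z-o[2])/d[:,2])[:,None])[:,:2]
def wcam(st):
    T=np.eye(4); T[:3,:3]=R.from_quat(st["eef_rot"]).as_matrix(); T[:3,3]=st["tcp_pos"]
    return T@np.array(bot.get_calibration("wrist")["T_tool_cam"])
def wrist(uv,z,T):
    c=bot.get_calibration("wrist"); uv=np.atleast_2d(np.float64(uv))
    p=(uv-[c["cx"],c["cy"]])/c["fx"]; r=np.hypot(*p.T)+1e-12
    d=np.c_[p[:,0]/r*np.sin(r),-p[:,1]/r*np.sin(r),-np.cos(r)]@T[:3,:3].T
    o=T[:3,3]
    return (o+d*((z-o[2])/d[:,2])[:,None])[:,:2]
def wproj(P,T):
    "world points -> wrist pixels"
    c=bot.get_calibration("wrist"); q=(np.atleast_2d(P)-T[:3,3])@T[:3,:3]
    t=np.arctan2(np.hypot(q[:,0],q[:,1]),-q[:,2]); a=np.arctan2(-q[:,1],q[:,0])
    return np.c_[c["cx"]+c["fx"]*t*np.cos(a),c["cy"]+c["fx"]*t*np.sin(a)]
def down(yaw):
    "tool down; finger closing line (tool y) along world angle yaw"
    y=np.array([np.cos(yaw),np.sin(yaw),0]); z=np.array([0,0,-1.]); 
    return R.from_matrix(np.c_[np.cross(y,z),y,z]).as_quat()
E
python3 - <<'E'
from h import *
np.set_printoptions(suppress=True,precision=0)
S={"wheelA":(263,217,40),"wheelB":(366,230,40),"wheelC":(209,324,40),"nut":(367,282,26),"sleeve":(349,350,30),"stick":(251,270,20),"loupe":(305,253,22),"arbor":(292,304,30)}
D={"wheelA":(323,287),"wheelB":(285,221),"wheelC":(459,252),"nut":(337,211),"sleeve":(403,199),"stick":(380,277),"loupe":(335,252),"arbor":(395,231)}
for k,(u,v,z) in S.items(): print(k,fixed("scene",(u,v),z)[0],fixed("side",D[k],z)[0])
print("b3",fixed("scene",[(127,197),(215,198),(198,255),(95,252)],12).tolist(),fixed("side",[(302,380),(401,334),(484,424),(376,480)],12).tolist())
print("b2",fixed("scene",[(440,243),(577,262),(580,326),(431,299)],12).tolist(),fixed("side",[(234,151),(298,145),(317,193),(250,204)],12).tolist())
a=cv2.imread("pics/scene0.png")[165:385,90:390]
cv2.imwrite("pics/c0.png",cv2.resize(a,(780,572),interpolation=cv2.INTER_CUBIC))
E
```

```text
wheelA [462. -95.] [470. -96.]
wheelB [465.  84.] [470.  87.]
wheelC [701. -96.] [706. -95.]
nut [570. 100.] [575. 102.]
sleeve [700.  94.] [704.  90.]
stick [572. -83.] [571. -85.]
loupe [520.  -7.] [528.  -4.]
arbor [637.   2.] [643.   5.]
b3 [[413.8325504509461, -389.64687524180965], [386.35643746868254, -218.2090452609624], [546.4365660842006, -184.43698916570145], [571.3121758691256, -359.32559596433714]] [[390.0176576601509, -225.27083602178038], [549.0114334291429, -198.68486495610802], [573.6811172301905, -364.7011573822672], [420.5734047571622, -382.71747231322666]]
b2 [[442.8259655829811, 208.35129897133623], [450.4245540554721, 423.15959729771475], [586.591342202156, 400.25119520730954], [574.0067193159805, 196.70903847326116]] [[460.2988411867069, 421.6904327461758], [603.1142440960095, 398.7247989899439], [570.8780868923488, 193.52749841210937], [436.90953737916766, 201.89104406049194]]
```

View pics/c0.png

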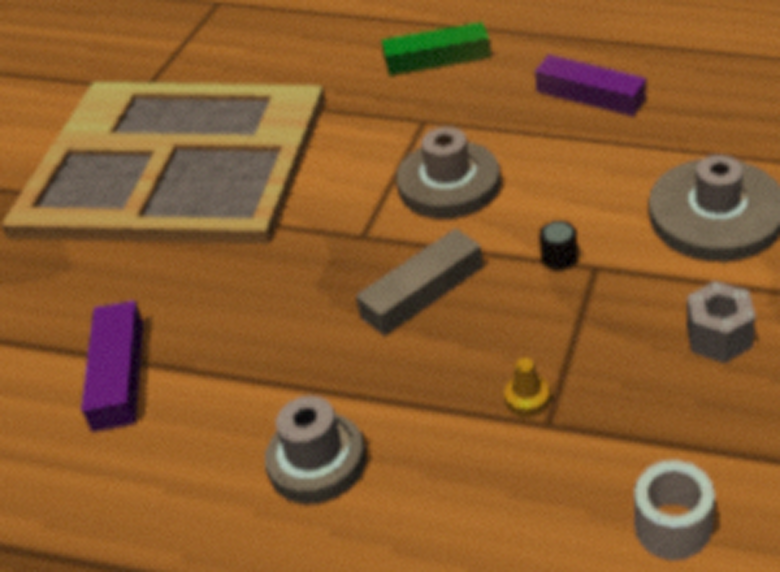

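Wheel sizes relative to the equal hubs: (366,243) is the largest, (263,230) the middle one and (211,337) the smallest. The only grey bar is at (252,273). Both cameras agree to within about 8 mm, so I'll move now for one overhead wrist view.

```bash
python3 - <<'E'
from h import *
np.set_printoptions(suppress=True,precision=1)
bot.move_ptp([555,0,280],down(np.pi/2)); bot.pause(0.3)
st=bot.read_state(); im=bot.camera("wrist"); T=wcam(st); np.save("T1.npy",T)
print(st["t"],st["tcp_pos"],st["joint_pos"])
cv2.imwrite("pics/w1.png",im[:,:,::-1])
E
```

```text
3.025 [555.   -0.3 279.9] [ 0.4  0.1 -0.2  0.  -1.3 -1.9]
```

View pics/w1.png

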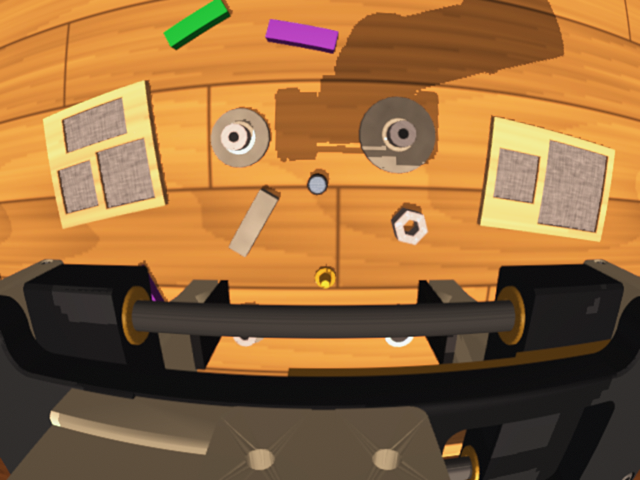

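Overhead wrist view: board_three's corners are near (43,117), (147,81), (167,205) and (63,228), and board_two's near (493,116), (614,149), (602,241) and (479,225). The large wheel's hub is at (403,134), the stick at (255,220) and the nut at (410,226). The small wheel and the sleeve are behind the gripper. Next, enlarged crops.

```bash
python3 - <<'E'
import cv2
a=cv2.imread("pics/w1.png")
cv2.imwrite("pics/w1l.png",cv2.resize(a[72:267,32:292],None,fx=3,fy=3,interpolation=cv2.INTER_CUBIC))
cv2.imwrite("pics/w1r.png",cv2.resize(a[87:267,352:617],None,fx=3,fy=3,interpolation=cv2.INTER_CUBIC))
E
```

```text
(no output)
```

View pics/w1l.png

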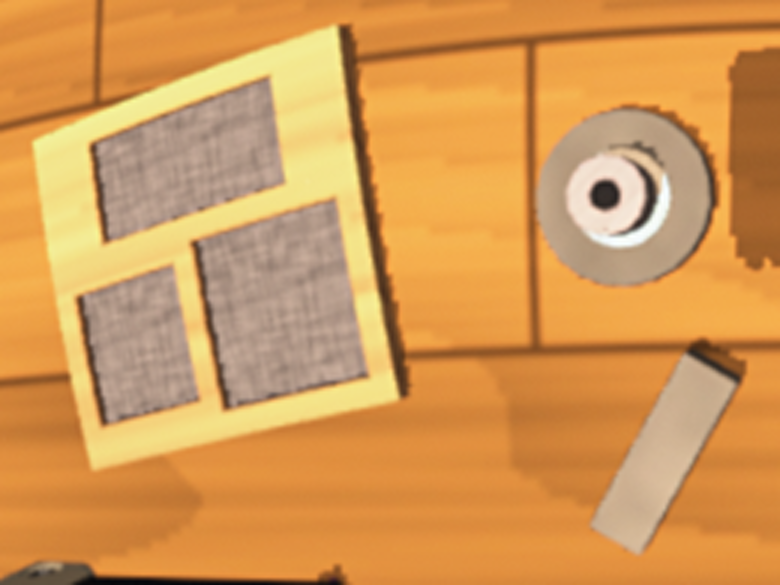

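View pics/w1r.png

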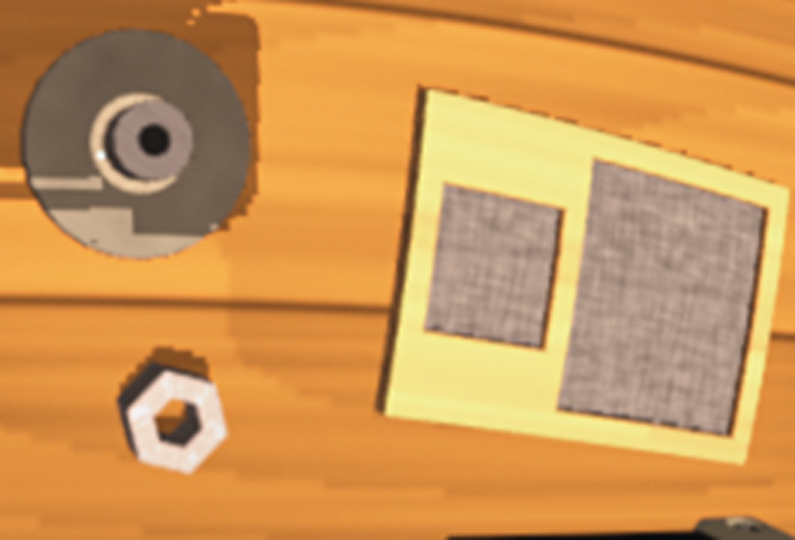

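```bash
python3 - <<'E'
from h import *
import json
np.set_printoptions(suppress=True,precision=1)
T=np.load("T1.npy")
L=lambda p,z: wrist(np.array(p)/3+[32,72]-1/3,z,T)
Rr=lambda p,z: wrist(np.array(p)/3+[352,87]-1/3,z,T)
def fit(m,w):
    m=np.array(m,float);mc=m.mean(0);wc=w.mean(0);H=(m-mc).T@(w-wc)
    a=np.arctan2(H[0,1]-H[1,0],H[0,0]+H[1,1]);Q=np.array([[np.cos(a),-np.sin(a)],[np.sin(a),np.cos(a)]])
    t=wc-Q@mc; e=(m@Q.T+t)-w
    print(t,round(a,3),"resid",np.hypot(*e.T)); return [*t,a]
o={}
o["b3"]=fit([(-80,-87),(-80,87),(80,87),(80,-87),(-8,75),(68,75)],L([(35,142),(340,25),(402,397),(94,469),(336,199),(368,376)],12))
o["b2"]=fit([(-68,-105),(-68,105),(68,105),(68,-105),(-56,-19),(56,-19)],Rr([(426,88),(790,187),(745,463),(386,412),(595,158),(558,408)],12))
o["stick"]=fit([(-40,-12),(-40,12),(40,12),(40,-12)],L([(688,350),(740,380),(641,553),(591,525)][::1],20)) 
h=Rr([(172,370),(214,378),(228,432),(189,473),(136,457),(125,405)],26)
print("nut sides",np.hypot(*(h-np.roll(h,1,0)).T),h.mean(0),"edge normals",np.degrees(np.arctan2(*((h+np.roll(h,1,0))/2-h.mean(0)).T[::-1])))
print("WL hub",Rr((151,140),40),"disc",Rr((136,143),14),"medium hub",L((607,194),40))
json.dump(o,open("o.json","w"))
E
```

```text
[ 481.3 -292.9] 0.154 resid [0.7 0.8 1.2 0.6 0.9 1. ]
[514.4 305.6] -0.096 resid [1.3 0.6 0.3 0.6 0.8 0.3]
[569.6 -82.3] -0.546 resid [0.6 0.5 0.6 0.6]
nut sides [22.5 17.1 22.3 22.1 22.5 21. ] [572.6 100.5] edge normals [-135.5  163.5  108.5   45.3  -15.6  -75.7]
WL hub [[467.4  84. ]] disc [[467.4  83.6]] medium hub [[470.1 -96.7]]
```

All fits agree with the given sizes to about 1 mm. The large wheel is at (467,84), the nut at (573,100) with its flats at -15°, and the stick at (570,-82). I'll place the large wheel first.

```bash
cat >> h.py <<'E'
import json
B=json.load(open("o.json"))
def slot(b,x,y):
    t0,t1,a=B[b]; return np.array([t0+x*np.cos(a)-y*np.sin(a),t1+x*np.sin(a)+y*np.cos(a)])
def pick_place(xy,yaw,dst,dyaw,width,off,force=40,pre=24):
    """grip at TCP height off above the underside; dst = pocket centre (floor z 6)"""
    q0=bot.read_state()["joint_pos"]; best=None
    for k in (0,np.pi,-np.pi):
        s=[bot.solve_ik([*p,130],down(w+k)) for p,w in((xy,yaw),(dst,dyaw))]
        if s[0] is None or s[1] is None: continue
        c=np.abs(s[0]-q0).max()+np.abs(np.array(s[1])-s[0]).max()
        if best is None or c<best[0]: best=(c,k)
    k=best[1]
    bot.move_gripper(min(width+pre,87)); bot.move_ptp([*xy,130],down(yaw+k))
    bot.line_to([*xy,off+25],200); bot.line_to([*xy,off],50)
    bot.move_gripper(0,force); bot.pause(.2); s=bot.read_state()
    print("grip",s["width"],s["finger_force"],s["tcp_pos"],"t",s["t"])
    if abs(s["width"]-width)>4: print("BAD GRIP, stopping"); return False
    bot.line_to([*xy,off+15],50); bot.line_to([*xy,130],200)
    bot.pause(.2); s=bot.read_state(); print("lifted",s["width"],s["contact_force"])
    bot.move_ptp([*dst,130],down(dyaw+k)); bot.line_to([*dst,off+6+20],150)
    bot.line_to([*dst,off+6+0.7],25); bot.pause(.2); s=bot.read_state()
    print("down",s["tcp_pos"],s["contact_force"],s["width"])
    bot.move_gripper(width+14); bot.pause(.1)
    bot.line_to([*dst,off+46],80); bot.line_to([*dst,130],250); print("t",bot.read_state()["t"]); return True
E
python3 - <<'E'
from h import *
np.set_printoptions(suppress=True,precision=1)
d=slot("b2",0,37); print(d)
pick_place(np.array([467.4,83.8]),B["b2"][2],d,B["b2"][2],30,17)
cv2.imwrite("pics/s1.png",bot.camera("side")[60:310,150:450,::-1])
E
```

```text
[518.  342.4]
grip 29.326448758075614 40.00109374523163 [467.4  83.8  17.1] t 6.9667
lifted 29.04184263505248 [ 0.2  0.2 -4.5]
down [518.  342.5  23.8] [-0.5  0.6 -4.4] 29.062455590180004
t 12.8333
```

View pics/s1.png

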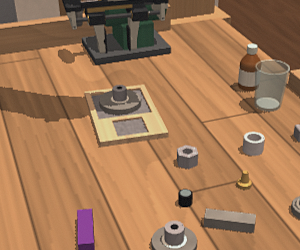

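The large wheel sits in the big pocket at crop (121,100). Next the nut and the stick, then a wrist view for the remaining two.

```bash
python3 - <<'E'
from h import *
np.set_printoptions(suppress=True,precision=1)
a2,a3=B["b2"][2],B["b3"][2]
if pick_place(np.array([572.6,100.5]),-0.262,slot("b2",0,-62),a2,36,9.5) and \
   pick_place(np.array(B["stick"][:2]),B["stick"][2]+np.pi/2,slot("b3",-44,0),a3,24,9.5,force=30):
    for x in (790,770,750):
        try: bot.move_ptp([x,0,230],down(np.pi/2)); break
        except bot.Unreachable: pass
    bot.pause(.3); st=bot.read_state(); im=bot.camera("wrist"); T=wcam(st); np.save("T2.npy",T)
    print(st["t"],st["tcp_pos"]); cv2.imwrite("pics/w2.png",im[:,:,::-1])
    cv2.imwrite("pics/s2.png",bot.camera("side")[:,:,::-1])
E
```

```text
grip 35.55896106914209 39.91317233070731 [572.7 100.5   9.7] t 16.4083
lifted 36.067629056719404 [ 0.3 -0.1 -1.2]
down [508.5 243.9  16.3] [-0.7  0.2 -0.9] 35.86219700086071
t 22.0333
grip 23.973218945520728 30.000599026679993 [569.7 -82.3   9.7] t 25.6
lifted 23.803379405758193 [ 0.6 -0.3 -1.4]
down [ 437.9 -299.7   16.3] [-0.1 -0.1 -0.6] 23.434650016720422
t 31.55
33.575 [789.8  -0.6 230.3]
```

View pics/w2.png

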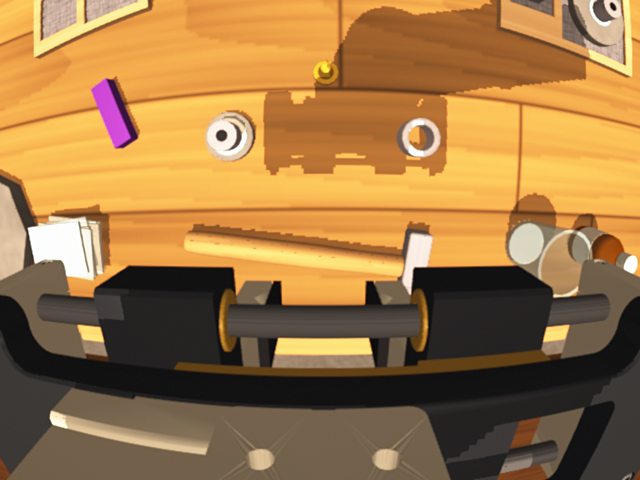

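The small wheel's hub top is at (222,135) on a disc centred at (231,137). The sleeve's top ring is centred near (420,137). I'll cross-check against the earlier estimates ((703,-96) and (702,92)) and place both if they agree.

```bash
python3 - <<'E'
from h import *
np.set_printoptions(suppress=True,precision=1)
T=np.load("T2.npy"); a3=B["b3"][2]
hub,disc,sl=wrist((222,135),40,T)[0],wrist((231,137),14,T)[0],wrist((420,137),30,T)[0]
print(hub,disc,sl)
assert np.hypot(*(hub-disc))<8 and np.hypot(*(hub-[703,-96]))<10 and np.hypot(*(sl-[702,92]))<10
if pick_place(hub,a3,slot("b3",30,37),a3,30,17) and pick_place(sl,a3,slot("b3",30,-44),a3,40,9.5,force=30):
    bot.move_ptp([555,0,280],down(np.pi/2)); bot.pause(.3)
    T=wcam(bot.read_state()); np.save("T3.npy",T)
    a=bot.camera("wrist")[:,:,::-1]
    cv2.imwrite("pics/w3.png",cv2.resize(cv2.hconcat([a[72:240,35:185].copy(),a[100:268,470:620].copy()]),None,fx=2.6,fy=2.6,interpolation=cv2.INTER_CUBIC))
    print(bot.read_state()["t"])
E
```

```text
[705.4 -96.8] [706.6 -94.4] [707.3  93.4]
grip 29.10694164606519 40.00048041343689 [705.5 -96.8  17.2] t 37.8167
lifted 29.014163676140754 [ 0.  -0.4 -1.6]
down [ 505.3 -251.8   23.8] [-0.   0.2 -1.5] 29.04434693261764
t 43.65
grip 39.02058124613586 30.000422531738877 [707.4  93.4   9.7] t 47.75
lifted 39.15623293568648 [-1.   0.3 -0.8]
down [ 517.8 -331.8   16.3] [-0.1 -0.3 -0.9] 38.815006657156296
t 54.4083
56.7667
```

View pics/w3.png

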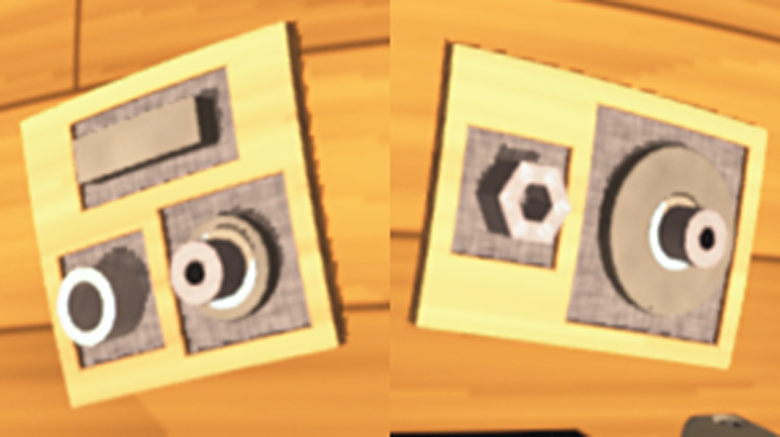

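All five appear to sit in their pockets; the leftward and rightward shifts of the tops are parallax. A quick numeric check in the board frames:

```bash
python3 - <<'E'
from h import *
np.set_printoptions(suppress=True,precision=1)
T=np.load("T3.npy")
def loc(b,p,z,want):
    off=[35,72] if p[0]<390 else [470-150,100]
    w=wrist(np.array(p)/2.6+off,z,T)[0]; a=B[b][2]; d=w-B[b][:2]
    print(b,np.array([d@[np.cos(a),np.sin(a)],d@[-np.sin(a),np.cos(a)]]),"want",want)
loc("b3",(86,306),36,(30,-44)); loc("b3",(196,272),46,(30,37)); loc("b3",(140,141),26,(-44,0))
loc("b2",(534,201),32,(0,-62)); loc("b2",(707,238),46,(0,37))
for n,p in (("loupe",(520,-7,(305,253),22)),("arbor",(637,2,(292,304),30)),("medium",(462,-95,(263,217),40))): pass
cv2.imwrite("pics/s3.png",bot.camera("scene")[:,:,::-1])
x=cv2.absdiff(cv2.imread("pics/scene0.png"),cv2.imread("pics/s3.png"))
for n,(u,v) in {"loupe":(305,258),"arbor":(292,312),"medium hub":(263,222)}.items(): print(n,x[v-9:v+9,u-9:u+9].mean())
E
```

```text
b3 [ 31.  -41.1] want (30, -44)
b3 [30.7 37.2] want (30, 37)
b3 [-41.3   3.8] want (-44, 0)
b2 [  0.3 -62.2] want (0, -62)
b2 [ 0.6 39.1] want (0, 37)
loupe 7.584362139917696
arbor 3.0699588477366255
medium hub 2.6440329218106995
```

Everything is well inside tolerance, and the bystanders are unmoved, so I'm handing in.

```bash
python3 -c "
from plant import bot
print(bot.close_job())"
```

```text
the job is handed in; nothing more can be done
None
```

I placed all five parts in their pockets, each within about 4 mm of the pocket centre in the final wrist picture, and handed the job in at about 57 s; the middle wheel, loupe and arbor tip stayed put, and no verdict came back.

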